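# Core and close a two-part casting mould, and hold it shut

### The arm

A 6-joint arm with a two-finger parallel gripper is mounted at the origin on the work surface; the furniture and walls round the work are solid. World frame = base frame: x ahead of the robot, y to its left, z up, the work surface at z = 0. Lengths are in m, angles in rad, forces in N, time in s.
With the tool pointing down it reaches from about 0.3 to 0.75 m from the base axis. Payload 8.5 kg.
Tool frame: the origin (TCP) lies at the very end of the fingers, on their centre line; the grasp point (between the pads) lies 19 mm behind it; z points along the fingers, y is the direction in which the jaws open and shut (so a half turn about z gives the same grasp; the last joint's range is limited). The gripper opens to 85 mm and grips with 20 to 120 N. Pads are 22 mm wide; open, the fingers measure 114 mm over their backs; the gripper's body (76 mm by 85 mm) begins 54 mm behind the grasp point. The pads swing forward as they close: fully open they stand 13 mm farther back than shut.
Start: joints at [-1.435, 0.381, 1.297, -0, 1.464, -0.215], TCP at [0.189, -0.516, 0.204] pointing down, gripper open.
Joint ranges: [-3.11, 3.11], [-0.89, 2.33], [0.22, 2.48], [-1.42, 4.56], [0.17, 2.85], [-2.88, 2.88]. Speed limits (rad/s): [2.39, 2.39, 3.14, 3.14, 3.14, 3.14].

### API

Orientations are given as a rotation vector (axis times angle).
In Python, from plant import env gives the robot as it stands. The module is installed in compiled form; this text tells all that it offers. Calls block until the motion is done:
- env.movep(position, orientation): joint-space move of the TCP to a pose.
- env.servo_line(position, rotation=None, feed=0.15, f_stop=None): straight line of the TCP; rotation=None keeps the orientation; feed is the mean speed in m/s. With f_stop (N) it stops when the force on the tool has changed by that much, and returns True; else False.
- env.movej(angles): joint-space move.
- env.let_go() and env.grab(force=None): open the fingers fully, or close them until they stop; force is the grip in N (None keeps the last).
- env.sleep(seconds).
- env.inverse_kinematics(position, orientation): joint angles nearest the present ones, or None.
- env.snapshot(name): name is "scene" or "top" or "wrist"; returns a dict with "pixels" (420x560x3 uint8, red, green, blue), "fx", "fy", "cx", "cy" (pixels), "D" ([k1, k2, p1, p2, k3] as OpenCV has them; the pictures are not rectified), "camera_from_world" (4x4, takes a point from world to camera coordinates). Camera axes: x right, y down, z forward; pixel columns grow to the right and rows downward; lengths in m; the calibration is good to about 2 mm. A picture is of the moment at which its call begins. There is no depth.
A pose or a line that the arm cannot do raises env.MotionError and nothing moves.
- env.hand_in(): hands the job in, once; it reports no verdict.
Trained networks look in the newest picture that a camera, given by its name, has taken for a name from the list of things; names that differ only in an ending like _2 or _b are one class to them, and where a whole thing is asked for, a point or a joint stands for the part that bears it (a point fixed in the world has none). Each returns a list of dicts, best first, with "p" (0 to 1); they miss things now and then, are a little off and sometimes report something else, mostly with a low value. They report only what shows in the picture. A call takes as long as a camera call. They do not tell look-alikes from the thing itself.
- env.search_frame(camera, thing): "at" ([column, row] in pixels, amid what is visible of it).
- env.trace(camera, thing): "region" (420x560 bool, what is visible of it) and "at" ([column, row] in pixels, amid what is visible of it).
Readings, each from a call of its own:
- env.read_time(): time.
- env.read_joint_positions(): joint angles.
- env.read_dq(): joint speeds.
- env.read_joint_torque(): joint torques, N m.
- env.read_ee_pos(): TCP position.
- env.read_tcp_rot(): TCP orientation.
- env.read_contact_force(): force on the tool from outside, world axes, zero at the start.
- env.read_moment(): the same for the moment, N m.
- env.read_width(): opening from 0.0 (shut) to 1.0 (fully open).
Only numpy, scipy, OpenCV 4.12 (cv2) and the standard library are available. Lean on these libraries where they do the work, as an engineer would, in place of code of your own. Each camera call takes 0.05 s, during which the arm holds its last target.

### The job

Take the thick round core out of the tray and stand it fully home in the round hole in the middle of the fixed mould half. Then fit the loose mould half over it onto the two dowels and press it down against the spring pins until the halves meet with no gap. Finish while still gripping its handle and pressing the mould shut; leave the other two cores in the tray and the things round about where they are.

Things in the scene. Friction and masses are not known exactly. Their poses are not given: they have to be found in the camera images.
- mould_bottom: Fixed lower mould half: wooden block 70 (its x) x 100 (y) x 30 mm high, held down by a steel ear at each y end (to y = +-66 mm, 11 mm high). Origin: centre of its underside, on the table; z up. In the middle of its top face a 40 x 40 mm recess, 8 mm deep, with the core hole in its floor. Spring pins of 9 mm diameter stand 8 mm above the top face at (x, y) = (26.5, 28) and (-26.5, -28) mm.
- core_hole (a point): Centre of the mouth of the round core hole, in the recess floor, 22 mm above the table: hole 22.5 mm diameter, 14 mm deep, so its bottom is 8 mm above the table. A core fully home has its centre 31 mm and its top 54 mm above the table.
- bottom_face (a point): Centre of the lower half's top (parting) face, 30 mm above the table; axes as the lower half's.
- thick_dowel (a point): Centre of the tip of the thick upright steel dowel (12 mm diameter, tapered tip) at the lower half's y = +39 mm; it rises 24 mm above the top face, to 54 mm above the table.
- thin_dowel (a point): The same for the thin dowel (8 mm diameter) at the lower half's y = -39 mm.
- spring_pins (a joint): How far both spring pins (they move as one) are pushed down, m: 0 = up, 0.008 = level with the lower half's top face. They push up with 6.5 N at 0 and 10.5 N at 0.008, more than the loose half weighs: laid on the dowels it stays 8 mm open until pressed down, and opens again when let go.
- top_handle (a point): Middle of the bar handle on top of the loose upper half: bar 24 mm wide (x), 62 mm long (y), spanning heights 46 to 76 mm above that half's underside; this point is 63 mm above the underside. Axes as the upper half's, z up.
- mould_top: Loose upper mould half, 0.32 to 0.5 kg, standing on the table right way up: wooden block 70 (its x) x 100 (y) x 36 mm high, with a 40 x 40 mm pocket 27 mm deep underneath and a bar handle on top. Origin: centre of its underside, which meets bottom_face when the mould is shut; z up.
- thick_hole (a point): Centre of the thick dowel's hole (14 mm diameter, right through) at the upper half's underside, at its y = +39 mm.
- thin_hole (a point): Centre of the thin dowel's hole (10 mm diameter, right through) at the upper half's underside, at its y = -39 mm.
- core_thick_mid (a point): The core to use: a plain metal cylinder 20 mm diameter, 46 mm tall, 60 g, standing upright in one compartment of the tray, its foot slightly bevelled. This point is its centre, 23 mm above its foot; z along the cylinder.
- core_thin_mid (a point): Another core, to be left: a metal cylinder 12 mm diameter, 46 mm tall, standing in the tray. Point at its centre.
- core_square_mid (a point): Another core, to be left: a square metal bar 20 x 20 mm, 46 mm tall, standing in the tray. Point at its centre.
- core_tray: Fixed wooden tray, 52 (its x) x 116 (its y) x 17 mm high, floor and walls 4 mm thick, in three compartments in a row along its y, 36.5 mm apart; one core stands in each. Origin: centre of its underside.
- sanding_block: Bystander: cork sanding block, about 60 x 101 x 32 mm, lying on the table. Origin at its underside.
- white_tub: Bystander: small white open tub, 54 mm diameter, 37 mm high. Origin at its underside.
Not all that is in view belongs to the job. What is shaped like the part that bears core_thick_mid but green, red or yellow is not meant.

How it is judged:
On the way:
1. the thick round core stands fully home in the hole of the fixed half before the loose half is brought onto it (x of core_thick_mid in the frame of mould_bottom between -0.003 and 0.003 m and y of core_thick_mid in the frame of mould_bottom between -0.003 and 0.003 m and z of core_thick_mid in the frame of mould_bottom below 0.034 m and angle between core_thick_mid's own z axis and vertical below 0.12 rad and distance between mould_top and bottom_face above 0.03 m), for 0.2 s.
At the end, for the whole second after the job is handed in: Upper half on both dowels (holes within 3 mm of them sideways), faces parallel within 0.03 rad and at most 2 mm apart, spring pins down at least 6 mm, the thick core upright inside in its hole (3 mm off axis or height at most), the fingers on the upper half with over 2 N (z of mould_top in the frame of mould_bottom between 0.026 and 0.032 m and horizontal distance between thick_hole and thick_dowel below 0.003 m and horizontal distance between thin_hole and thin_dowel below 0.003 m and angle between the z axis of mould_top and the z axis of bottom_face, either way round below 0.03 rad and x of core_thick_mid in the frame of mould_bottom between -0.003 and 0.003 m and y of core_thick_mid in the frame of mould_bottom between -0.003 and 0.003 m and z of core_thick_mid in the frame of mould_bottom below 0.034 m and angle between core_thick_mid's own z axis and vertical below 0.12 rad and contact force between the fingers and mould_top above 2 N and value of joint spring_pins above 0.006 m); the arm keeps its last pose, push and grip.
It fails at once if one of the other two cores is taken or shoved out of its place in the tray (moved more than 25 mm) (distance of any of core_thin_mid, core_square_mid from where it was at the start of the episode above 0.025 m).
It fails at once if a bystander (sanding block, tub) is pushed more than 30 mm (distance of any of sanding_block, white_tub from where it was at the start of the episode above 0.03 m).
It also fails if it takes over 51 s, if anything falls off the work surface, if the arm or the gripper's body presses on something with over 40 N, if the wrist force passes 120 N, or if a joint passes its speed limit or range.

## Working session

There is one attempt and no reset: what is moved stays moved. The work goes in short steps, each a Python script; the robot and the scene stay as the last script left them, time stands still between calls to the robot, and variables do not carry over. Pictures are saved under pics/ and viewed, and the job is handed in when it is done.

```bash
ls; mkdir -p pics; python3 - <<'E'
from plant import env
import cv2,numpy as np
for n in ["scene","top","wrist"]:
    s=env.snapshot(n); cv2.imwrite(f"pics/a_{n}.png",s["pixels"][:,:,::-1])
    print(n,s["fx"],s["cx"],s["cy"],s["D"]); print(np.round(s["camera_from_world"],3).tolist())
print(env.read_time(),env.read_tcp_rot(),env.read_width())
E
```

```text
pics
scene 452.8342194654279 278.8646973085954 206.0948949458146 [-0.08339491  0.          0.          0.          0.        ]
[[0.51, -0.86, 0.025, -0.373], [-0.335, -0.226, -0.915, 0.177], [0.792, 0.458, -0.403, 0.779], [0.0, 0.0, 0.0, 1.0]]
top 397.55620067254654 280.95608530896584 209.93506139749508 [-0.11312591  0.          0.          0.          0.        ]
[[-0.019, -1.0, 0.007, -0.167], [-0.999, 0.019, -0.048, 0.454], [0.048, -0.008, -0.999, 0.998], [0.0, 0.0, 0.0, 1.0]]
wrist 376.79835559007995 279.1378553466151 208.52204256461607 [-0.03958396  0.          0.          0.          0.        ]
[[0.344, -0.939, -0.003, -0.549], [-0.893, -0.328, 0.309, -0.04], [-0.291, -0.104, -0.951, 0.381], [0.0, 0.0, 0.0, 1.0]]
0.15 [-3.09231820e+00 -5.48042790e-01 -4.08540167e-05] 0.9977718404167918
```

View pics/a_scene.png

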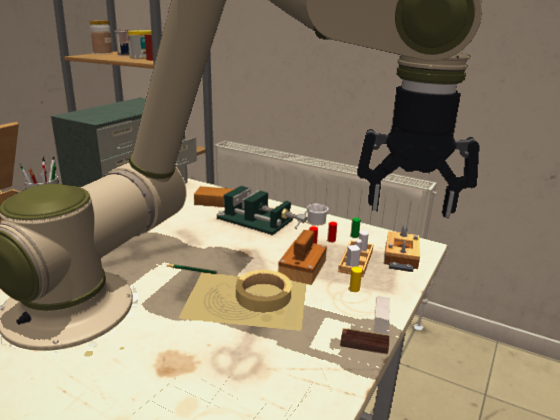

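View pics/a_top.png

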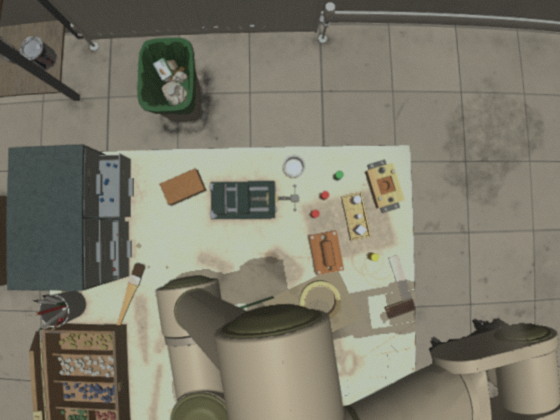

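View pics/a_wrist.png

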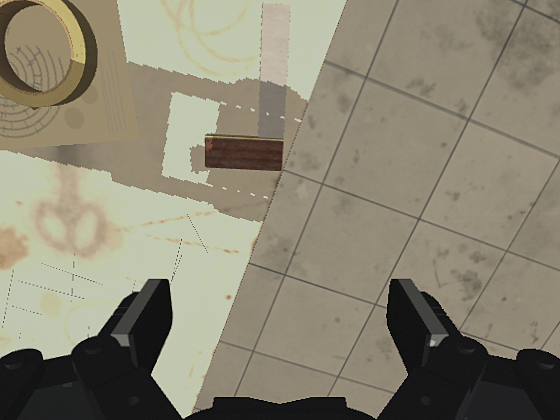

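The wide views show the loose half at top (326,252), the tray at (355,215) with cores, and the fixed half at (385,185). The tub is at (293,167), the cork block at (182,186), and red, green and yellow decoys are close by. Next I'll get rough positions from the networks.

```bash
cat > h.py <<'E'
from plant import env
import cv2,numpy as np
from scipy.spatial.transform import Rotation as R
from scipy.optimize import least_squares
def K(s): return np.array([[s["fx"],0,s["cx"]],[0,s["fy"],s["cy"]],[0,0,1.]])
def ray(s,px):
    u=cv2.undistortPoints(np.array([[px]],float),K(s),np.array(s["D"],float))[0,0]
    T=np.array(s["camera_from_world"]); d=T[:3,:3].T@np.array([u[0],u[1],1]); o=-T[:3,:3].T@T[:3,3]
    return o,d/np.linalg.norm(d)
def atz(s,px,z):
    o,d=ray(s,px); return o+d*(z-o[2])/d[2]
def proj(s,P):
    T=np.array(s["camera_from_world"]); r,_=cv2.Rodrigues(T[:3,:3])
    return cv2.projectPoints(np.atleast_2d(np.array(P,float)),r,T[:3,3],K(s),np.array(s["D"],float))[0][:,0]
def tri(obs):
    A=np.zeros((3,3));b=np.zeros(3)
    for s,px in obs:
        o,d=ray(s,px);M=np.eye(3)-np.outer(d,d);A+=M;b+=M@o
    X=np.linalg.solve(A,b); return X,[np.round(proj(s,X)[0]-px,1).tolist() for s,px in obs]
def down(yaw):  # tool z down, tool y (jaw) direction at angle yaw from world y
    return (R.from_euler('z',yaw)*R.from_rotvec([np.pi,0,0])).as_rotvec()
def save(s,n): cv2.imwrite(f"pics/{n}.png",s["pixels"][:,:,::-1])
E
python3 - <<'E'
from h import *
S={n:env.snapshot(n) for n in ["scene","top"]}
import pickle; pickle.dump(S,open("s0.pkl","wb"))
for t,z in [("mould_bottom",.03),("mould_top",.04),("core_tray",.015),("core_thick_mid",.035),("core_thin_mid",.035),("core_square_mid",.035),("white_tub",.03),("sanding_block",.03),("core_hole",.022),("top_handle",.063),("thick_dowel",.054),("thin_dowel",.054)]:
    for n in S:
        for d in env.search_frame(n,t)[:5]: print(t,n,np.round(d["at"],1),round(d["p"],2),np.round(atz(S[n],d["at"],z),3))
s=env.snapshot("wrist");T=np.array(s["camera_from_world"]);W=np.linalg.inv(T)
p=env.read_ee_pos();r=R.from_rotvec(env.read_tcp_rot())
print("cam in tool",r.inv().apply(W[:3,3]-p),(r.inv().as_matrix()@W[:3,:3]).round(3))
E
```

```text
mould_bottom scene [404.1 253.9] 0.77 [ 0.462 -0.458  0.03 ]
mould_bottom top [386.1 185.7] 0.9 [ 0.506 -0.443  0.03 ]
mould_bottom top [181.6 186.2] 0.34 [0.514 0.073 0.03 ]
mould_top scene [303.5 259.3] 0.85 [ 0.315 -0.301  0.04 ]
mould_top top [325.9 251.1] 0.7 [ 0.346 -0.285  0.04 ]
core_tray scene [359.9 260.3] 0.79 [ 0.413 -0.382  0.015]
core_tray top [353.9 215.1] 0.68 [ 0.434 -0.361  0.015]
core_thick_mid scene [357.7 280.2] 0.62 [ 0.311 -0.416  0.035]
core_thick_mid scene [312.8 235.5] 0.61 [ 0.423 -0.267  0.035]
core_thick_mid scene [330.7 232.7] 0.48 [ 0.457 -0.294  0.035]
core_thick_mid scene [355.3 227.6] 0.43 [ 0.511 -0.331  0.035]
core_thick_mid top [355.3 199.6] 0.56 [ 0.472 -0.362  0.035]
core_thick_mid top [322.8 193.1] 0.48 [ 0.49  -0.281  0.035]
core_thick_mid top [313.8 213. ] 0.42 [ 0.441 -0.257  0.035]
core_thick_mid top [374.5 255.7] 0.41 [ 0.331 -0.407  0.035]
core_square_mid scene [404.1 248.5] 0.68 [ 0.476 -0.454  0.035]
core_square_mid scene [354.1 256.5] 0.51 [ 0.388 -0.378  0.035]
core_square_mid top [361.6 229.8] 0.45 [ 0.397 -0.376  0.035]
white_tub scene [314.  213.7] 0.93 [ 0.536 -0.214  0.03 ]
white_tub top [292.4 164.1] 0.59 [ 0.565 -0.207  0.03 ]
sanding_block scene [210.6 196. ] 0.94 [0.484 0.061 0.03 ]
sanding_block top [183.9 184.9] 0.62 [0.518 0.067 0.03 ]
core_hole scene [403.3 247.8] 0.73 [ 0.502 -0.446  0.022]
core_hole top [388.4 185.5] 0.6 [ 0.508 -0.451  0.022]
top_handle scene [301.8 258.1] 0.57 [ 0.282 -0.314  0.063]
top_handle top [327.4 253.3] 0.7 [ 0.342 -0.285  0.063]
thick_dowel scene [402.1 249.7] 0.65 [ 0.433 -0.459  0.054]
thick_dowel top [383.3 185. ] 0.82 [ 0.506 -0.429  0.054]
thin_dowel scene [404.2 249.3] 0.79 [ 0.437 -0.463  0.054]
cam in tool [ 0.07975999  0.00047247 -0.16967503] [[ 0.    -0.951 -0.309]
 [ 1.     0.001 -0.001]
 [ 0.001 -0.309  0.951]]
```

```bash
cat >> h.py <<'E'
def vnc(look,yaw,h=0.25,off=0.047):
    x=np.array([np.cos(yaw),np.sin(yaw),0]); p=np.array([look[0],look[1],h])+off*x
    return p,down(yaw)
E
python3 - <<'E'
from h import *
import pickle
V=[];dets=[]
for i,(look,yaw) in enumerate([((.45,-.33),-.7),((.43,-.42),-.7)]):
    p,o=vnc(look,yaw)
    print(env.inverse_kinematics(p,o))
    env.movep(p,o); s=env.snapshot("wrist"); V.append(s); save(s,f"b{i}")
    D={}
    for t in ["mould_bottom","mould_top","core_tray","core_thick_mid","core_hole","top_handle","thick_dowel","thin_dowel","thick_hole","thin_hole","core_square_mid","core_thin_mid"]:
        D[t]=[(d["at"],d["p"]) for d in env.search_frame("wrist",t)]
        print(i,t,[(np.round(a,1).tolist(),round(q,2)) for a,q in D[t]][:5])
    dets.append(D)
pickle.dump((V,dets),open("v.pkl","wb"));print(env.read_time())
E
```

```text
[-8.33448499e-01  4.55413363e-01  1.04495343e+00 -4.44089210e-16
  1.64122586e+00  1.43734783e+00]
0 mould_bottom [([324.2, 91.9], 0.96)]
0 mould_top [([310.8, 292.2], 0.96)]
0 core_tray [([305.9, 189.0], 0.59)]
0 core_thick_mid [([288.6, 175.2], 0.88), ([227.0, 206.3], 0.87), ([400.2, 248.0], 0.73), ([235.4, 251.6], 0.72), ([218.0, 150.1], 0.7)]
0 core_hole [([325.4, 90.1], 0.85), ([338.8, 220.5], 0.19)]
0 top_handle [([307.7, 291.9], 0.61), ([291.2, 173.2], 0.5)]
0 thick_dowel []
0 thin_dowel [([328.5, 91.3], 0.86)]
0 thick_hole [([310.4, 294.0], 0.63)]
0 thin_hole [([307.1, 292.0], 0.79)]
0 core_square_mid [([337.8, 221.1], 0.68), ([289.8, 173.5], 0.24)]
0 core_thin_mid [([316.2, 202.7], 0.64)]
[-9.50643764e-01  5.39688695e-01  9.00570702e-01 -4.44089210e-16
  1.70133326e+00  1.32015256e+00]
1 mould_bottom [([243.2, 136.5], 0.75)]
1 mould_top [([242.4, 321.8], 0.56)]
1 core_tray [([237.3, 224.1], 0.92)]
1 core_thick_mid [([144.8, 193.5], 0.79), ([324.7, 281.3], 0.78), ([170.1, 279.0], 0.68), ([242.5, 135.6], 0.64), ([155.3, 241.0], 0.56)]
1 core_hole [([243.7, 135.0], 0.68)]
1 top_handle [([242.1, 322.1], 0.78)]
1 thick_dowel [([245.4, 134.6], 0.71)]
1 thin_dowel [([246.3, 135.8], 0.58)]
1 thick_hole [([243.2, 322.1], 0.85)]
1 thin_hole [([238.3, 322.5], 0.8)]
1 core_square_mid [([264.3, 256.1], 0.74), ([242.0, 321.8], 0.2)]
1 core_thin_mid [([245.1, 135.5], 0.35)]
4.725
```

View pics/b0.png

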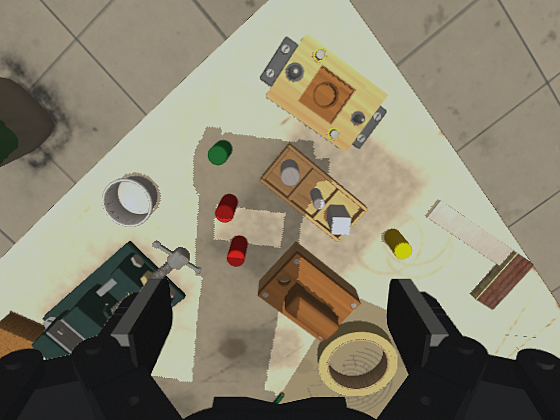

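View pics/b1.png

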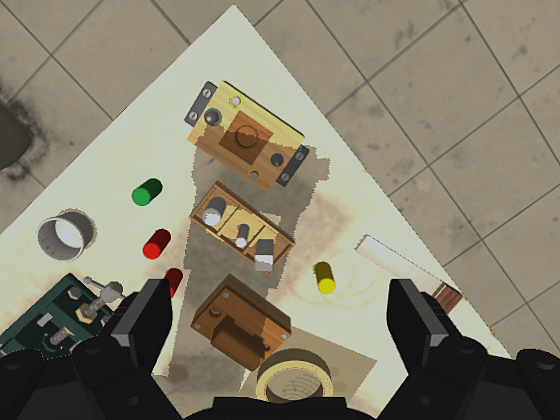

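The grey thick round core is in the tray's far-left compartment, at b0 (289,174) and b1 (212,210). Its neighbours are the thin core at (318,200) and the square bar at (340,220). I'll enlarge to mark features.

```bash
python3 - <<'E'
from h import *
import pickle
V,_=pickle.load(open("v.pkl","rb"))
def crop(i,x,y,w,h,k,n):
    c=cv2.resize(V[i]["pixels"][y:y+h,x:x+w],None,fx=k,fy=k,interpolation=cv2.INTER_CUBIC)
    for a in range(0,w,20): cv2.putText(c,str(x+a),(a*k,8),0,.3,(255,0,0)); c[:6,a*k]=255
    for a in range(0,h,20): cv2.putText(c,str(y+a),(0,a*k+8),0,.3,(0,0,255))
    cv2.imwrite(f"pics/{n}.png",c[:,:,::-1])
crop(0,250,30,150,120,5,"c0b");crop(1,180,75,140,120,5,"c1b")
crop(0,250,140,130,110,5,"c0t");crop(1,180,175,130,110,5,"c1t")
E
```

```text
(no output)
```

View pics/c0b.png

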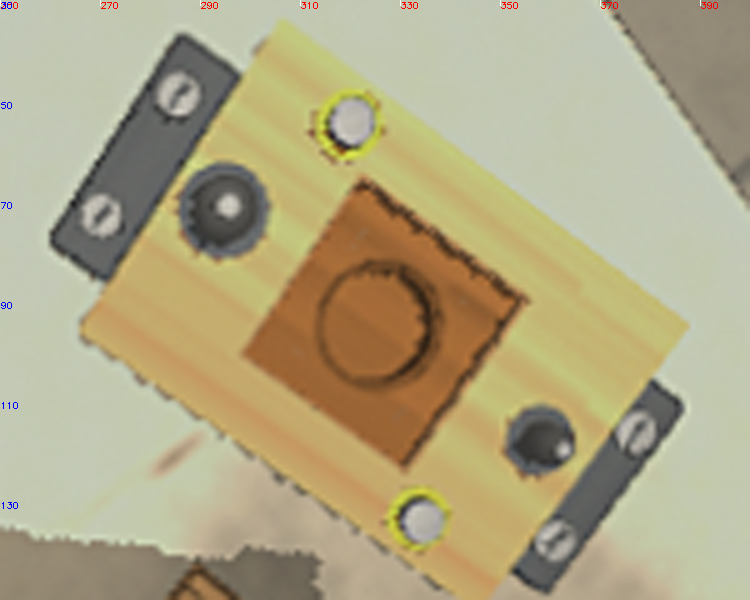

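View pics/c1b.png

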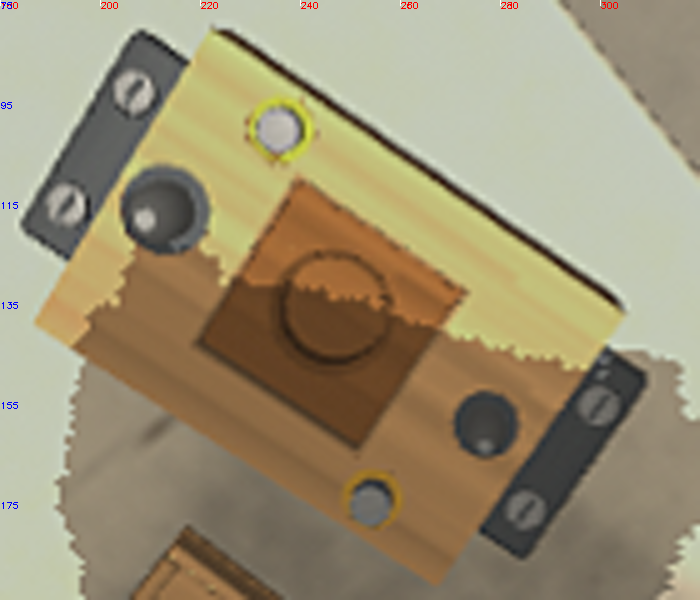

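View pics/c0t.png

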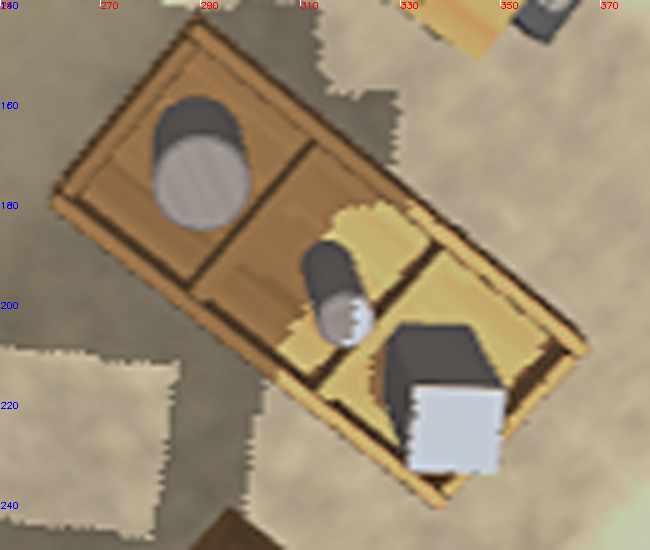

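View pics/c1t.png

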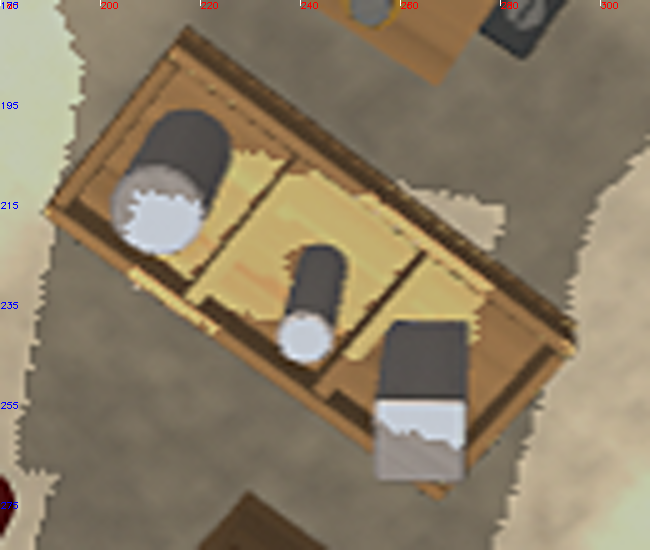

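c0b and c1b show the thick dowel top-left at v0 (294,72) and the thin dowel at (358,118). The spring pins are at (320,54) and (334,134), and the core hole is at (325,94.6). I'll now look closely at the loose half.

```bash
python3 - <<'E'
from h import *
import pickle
V,_=pickle.load(open("v.pkl","rb"))
def crop(i,x,y,w,h,k,n):
    c=cv2.resize(V[i]["pixels"][y:y+h,x:x+w],None,fx=k,fy=k,interpolation=cv2.INTER_CUBIC)
    c=np.clip(c.astype(float)*1.5,0,255).astype(np.uint8)
    for a in range(0,w,20): cv2.putText(c,str(x+a),(a*k,8),0,.3,(255,0,0)); c[:6,a*k]=255
    for a in range(0,h,20): cv2.putText(c,str(y+a),(0,a*k+8),0,.3,(0,0,255))
    cv2.imwrite(f"pics/{n}.png",c[:,:,::-1])
crop(0,250,235,120,115,5,"c0m");crop(1,180,265,120,115,5,"c1m")
bp=np.array([[35,50,30],[35,-50,30],[-35,50,30],[-35,-50,30],[26.5,28,38],[-26.5,-28,38],[20,20,30],[-20,20,30],[20,-20,30],[-20,-20,30],[0,0,22]])/1e3
o0=np.array([[306.4,34],[388,95],[266.4,94],[349.4,149.6],[320.4,54.2],[334.4,134],[322.4,66],[298.6,100.6],[355.4,89.6],[331,123.4],[325,94.6]])
o1=np.array([[222.4,81],[305,137],[187.4,139.4],[268,191.6],[235.8,101],[254.2,175.6],[240,110.6],[219.8,143.4],[273.4,133.6],[252,164.6],[247.2,136.4]])
def f(q,vs=(0,1)):
    P=R.from_euler('z',q[3]).apply(bp)+q[:3]
    return np.concatenate([(proj(V[i],P)-[o0,o1][i]).ravel() for i in vs])
for vs in [(0,1),(0,),(1,)]:
    r=least_squares(f,[.5,-.44,0,-.3],args=(vs,),loss='soft_l1'); print(vs,r.x.round(4),np.sqrt(np.mean(r.fun**2)).round(2))
print(tri([(V[0],[290.4,176.6]),(V[1],[211.8,217])]))
E
```

```text
(0, 1) [ 0.5096 -0.4428 -0.0028 -1.2943] 0.79
(0,) [ 0.5095 -0.4431 -0.0041 -1.2961] 1.06
(1,) [ 0.5095 -0.4427 -0.0034 -1.2932] 0.31
(array([ 0.47278   , -0.36430881,  0.04848301]), [[0.1, 0.1], [-0.1, -0.1]])
```

View pics/c0m.png

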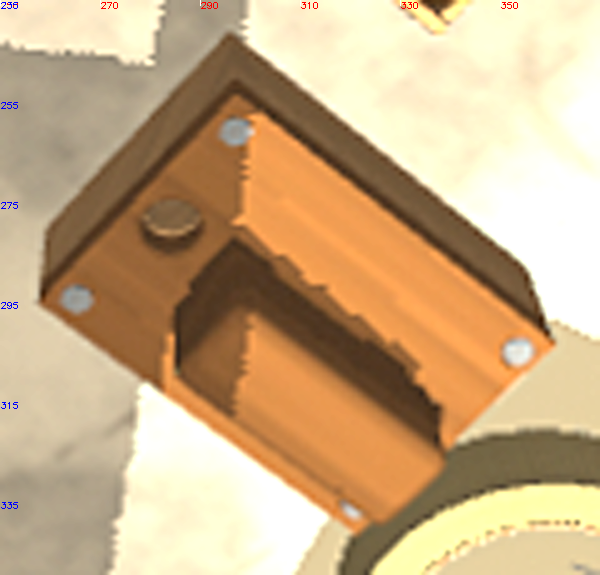

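View pics/c1m.png

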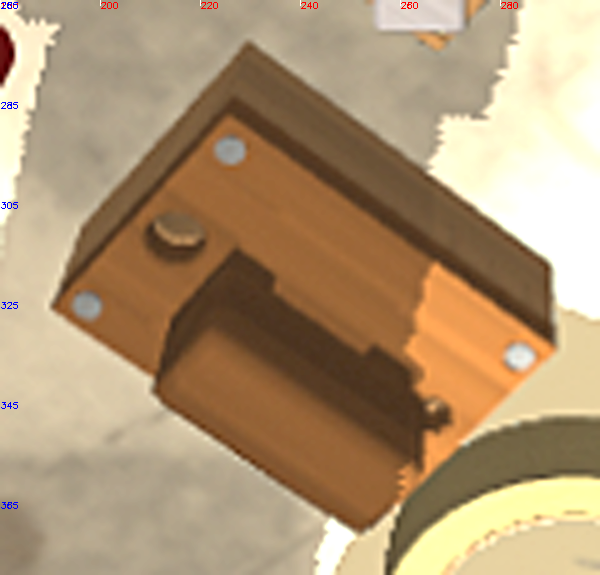

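The large hole in the loose half is at v0 (284,278) and the small one at v1 (267,347). So its thick side faces the same way as the fixed half's. The fits sit about 3 mm low, so I'll take a view turned half round to cancel the hand-eye bias.

```bash
python3 - <<'E'
from h import *
import pickle
p,o=vnc((.445,-.375),-.7+np.pi,h=.2,off=.035)
print(p,env.inverse_kinematics(p,o))
env.movep(p,o); s=env.snapshot("wrist"); save(s,"b2")
pickle.dump(s,open("v2.pkl","wb")); print(env.read_time())
for j,(x,y,w,h) in enumerate([]): pass
E
```

```text
[ 0.41823052 -0.35245238  0.2       ] [-0.9167749   0.37845545  1.31394453  0.          1.44919267 -1.78757122]
7.4
```

View pics/b2.png

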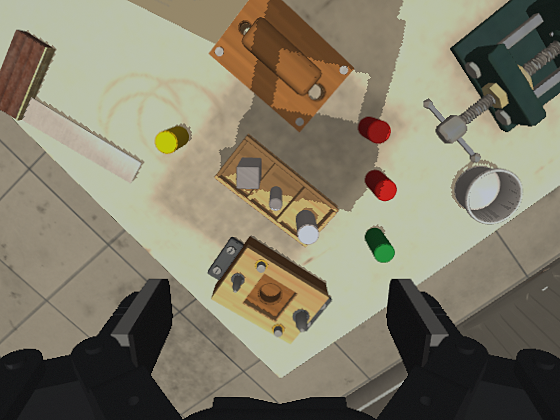

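```bash
python3 - <<'E'
from h import *
import pickle
s=pickle.load(open("v2.pkl","rb"))
def crop(x,y,w,h,k,n):
    c=cv2.resize(s["pixels"][y:y+h,x:x+w],None,fx=k,fy=k,interpolation=cv2.INTER_CUBIC)
    c=np.clip(c.astype(float)*1.3,0,255).astype(np.uint8)
    cv2.imwrite(f"pics/{n}.png",c[:,:,::-1])
crop(200,230,140,115,5,"c2b");crop(205,125,140,120,5,"c2t");crop(200,0,160,135,5,"c2m")
E
```

```text
(no output)
```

View pics/c2b.png

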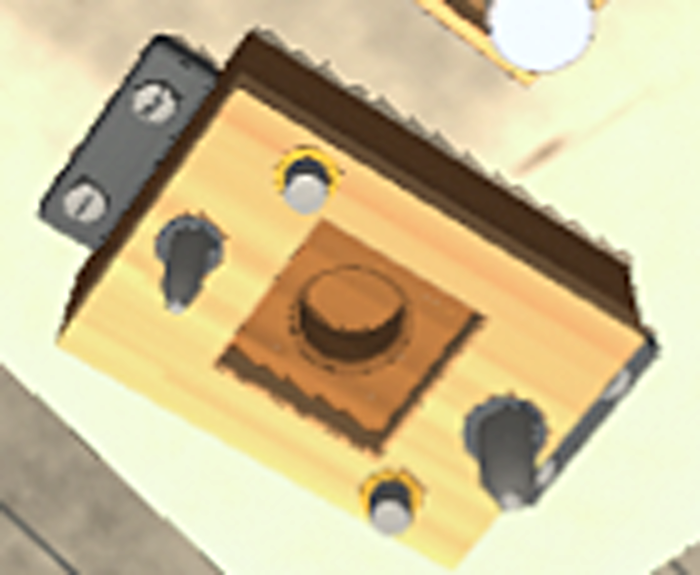

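View pics/c2t.png

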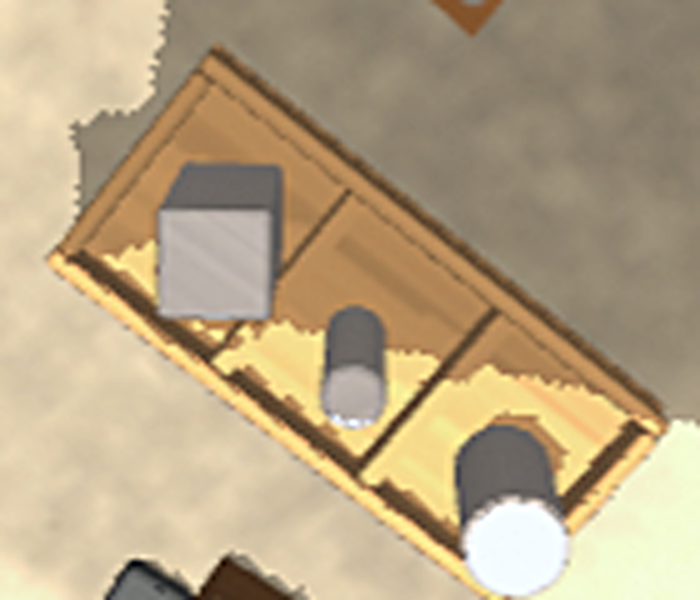

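View pics/c2m.png

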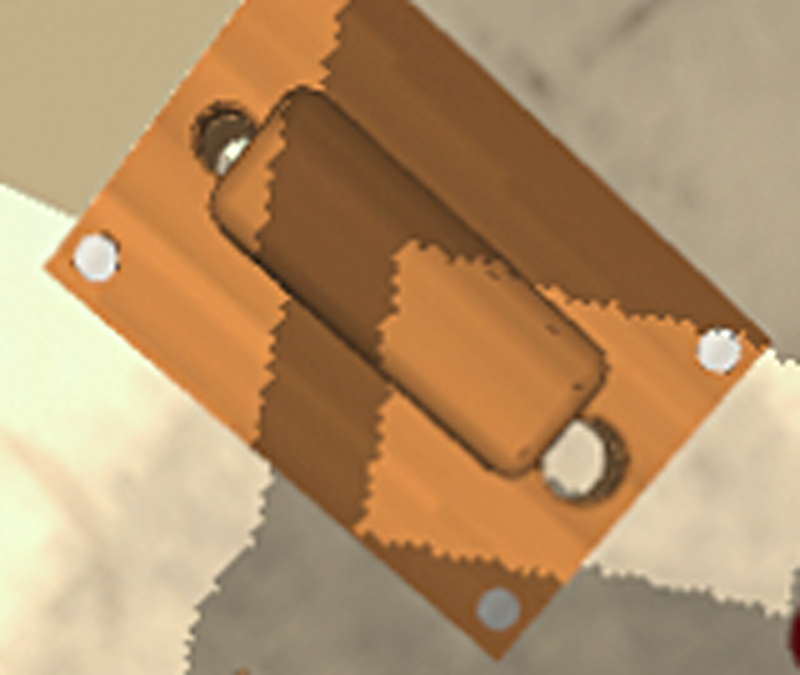

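```bash
cat > fit.py <<'E'
from h import *
import pickle
V,_=pickle.load(open("v.pkl","rb")); V=V+[pickle.load(open("v2.pkl","rb"))]
bp=np.array([[35,50,30],[35,-50,30],[-35,50,30],[-35,-50,30],[26.5,28,38],[-26.5,-28,38],[20,20,30],[-20,20,30],[20,-20,30],[-20,-20,30],[0,0,22]])/1e3
B=[np.array([[306.4,34],[388,95],[266.4,94],[349.4,149.6],[320.4,54.2],[334.4,134],[322.4,66],[298.6,100.6],[355.4,89.6],[331,123.4],[325,94.6]]),
np.array([[222.4,81],[305,137],[187.4,139.4],[268,191.6],[235.8,101],[254.2,175.6],[240,110.6],[219.8,143.4],[273.4,133.6],[252,164.6],[247.2,136.4]]),
np.array([[291.4,344],[212,298.4],[331,298],[247.4,247.4],[278.2,333.4],[261.2,268.4],[276,320.4],[297,293.4],[243.6,301.6],[264.4,274],[270.6,292.8]])]
tp={'pp':(35,50,36),'mp':(-35,50,36),'pm':(35,-50,36),'upp':(35,50,0),'upm':(35,-50,0),'ump':(-35,50,0),'th':(0,39,36),'tn':(0,-39,36)}
T=[dict(pp=(297.4,254),mp=(258,295.4),pm=(360.6,303),upp=(296.4,241.6),upm=(355.4,288.6),ump=(259.4,281.4),th=(284,279.6)),
dict(pp=(226,288),mp=(190.4,326.4),pm=(291,335),upp=(230,273.4),upm=(290,317.6),ump=(196.4,310),th=(215,312.2)),
dict(pp=(299.6,132),mp=(354,68.6),pm=(209,53.4),th=(316.6,92.4))]
C=[(290.4,176.6),(211.8,217),(308,234.4)]
def cor(s,c):
    D=np.eye(4);D[:3,:3]=R.from_rotvec(c[3:]).as_matrix();D[:3,3]=c[:3]
    s=dict(s);s["camera_from_world"]=D@np.array(s["camera_from_world"]);return s
def f(q,full=False):
    c=q[9:15];out=[]
    for i in range(3):
        s=cor(V[i],c)
        out.append((proj(s,R.from_euler('z',q[2]).apply(bp)+[q[0],q[1],0])-B[i]).ravel())
        k=list(T[i]); out.append((proj(s,R.from_euler('z',q[5]).apply(np.array([tp[a] for a in k])/1e3)+[q[3],q[4],0])-[T[i][a] for a in k]).ravel())
        out.append(1.5*(proj(s,[q[6],q[7],.050])-[C[i]]).ravel())
    if full: return out
    return np.concatenate(out+[c[:3]/.003,c[3:]/.01])
r=least_squares(f,[.51,-.443,-1.29,.345,-.285,-1.3,.473,-.364,0]+[0]*6,loss='soft_l1')
q=r.x
if __name__=="__main__":
    print(q[:8].round(4),q[9:].round(4))
    for o in f(q,True): print(np.round(o,1).tolist())
    J=r.jac; cov=np.linalg.pinv(J.T@J); print(np.sqrt(np.diag(cov))[:8].round(5))
    for nm,a in (("bot",q[:3]),("top",q[3:6])): 
        print(nm,[ (R.from_euler('z',a[2]).apply([0,y,0])+[a[0],a[1],0]).round(4)[:2].tolist() for y in(.039,-.039)])
    np.save("q.npy",q)
E
python3 fit.py
```

```text
[ 0.5106 -0.4428 -1.2958  0.3431 -0.2857 -1.4073  0.4737 -0.3644] [-0.     -0.001   0.0023 -0.003   0.0018 -0.0007]
[-0.2, -0.5, -0.3, -0.5, -0.6, 2.1, -3.7, 2.3, 0.1, 0.1, 0.3, 0.1, -0.0, -0.2, 0.4, 0.0, -0.6, 0.1, 0.1, -0.0, 0.9, 0.4]
[-0.2, -0.4, -0.4, -0.2, 0.4, 0.9, -0.4, -0.5, -0.2, -0.2, -0.2, -1.2, 0.3, 0.8]
[0.2, 0.1]
[0.1, -0.5, 0.2, 0.3, -0.1, 0.0, -0.2, -0.0, 0.1, -0.1, 0.2, 0.1, 0.0, 0.1, -0.3, 0.2, -0.5, -0.6, -0.1, 0.2, -0.5, 0.9]
[0.2, -0.5, 0.3, -0.1, 0.4, -0.2, 0.1, -0.5, 0.6, -0.0, 0.5, -0.4, 0.5, 0.3]
[0.3, -0.2]
[-0.7, -0.1, -0.6, 0.3, -1.9, -0.9, 0.2, 0.0, 0.0, 0.1, -0.0, 0.4, -0.6, 0.5, 0.1, 0.1, -0.1, 0.9, 0.3, -0.0, -0.3, 1.2]
[-0.0, -0.2, 0.5, -0.6, 0.5, -0.1, 0.4, -0.5]
[0.5, -0.1]
[0.00037 0.00038 0.00619 0.00056 0.0006  0.00677 0.00042 0.00044]
bot [[0.5482, -0.4322], [0.4731, -0.4534]]
top [[0.3816, -0.2793], [0.3047, -0.292]]
```

The joint three-view fit has sub-pixel residuals. The fixed half is at (0.5106, -0.4428) with yaw -1.296, the loose half at (0.3431, -0.2857) with yaw -1.407, and the core at (0.4737, -0.3644). Now I'll grasp the core.

```bash
python3 - <<'E'
from h import *
q=np.load("q.npy"); yaw=q[2]+np.pi/2; c=q[6:8]; o=down(yaw)
env.let_go()
env.movep([c[0],c[1],.13],o); env.servo_line([c[0],c[1],.06],feed=.15)
s=env.snapshot("wrist");save(s,"d0")
print(env.servo_line([c[0],c[1],.028],feed=.08,f_stop=8), env.read_ee_pos().round(4), env.read_time())
env.grab(40); print(env.read_width(),env.read_contact_force().round(2))
env.servo_line([c[0],c[1],.12],feed=.15); print(env.read_width(),env.read_contact_force().round(2),env.read_time())
s=env.snapshot("wrist");save(s,"d1")
E
```

```text
False [ 0.4738 -0.3645  0.0282] 10.7583
0.0016859216421321972 [ 0.07  0.37 -0.1 ]
0.0014575761756371567 [-1.09  0.58  0.6 ] 12.2917
```

View pics/d0.png

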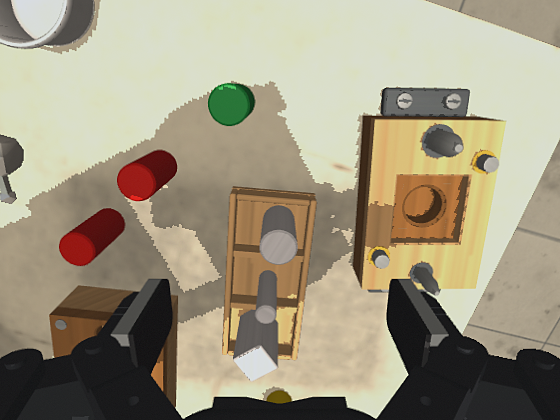

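View pics/d1.png

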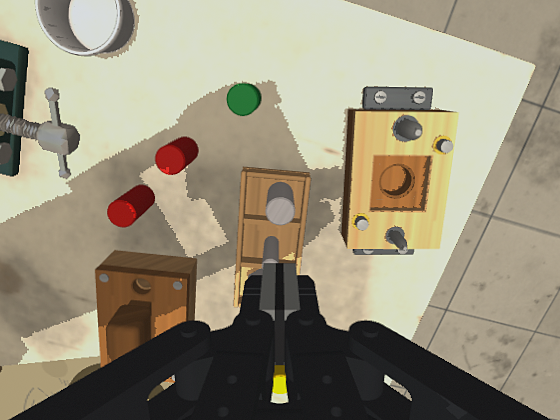

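The grasp failed: the width reads 0, and d1 shows the core still in the tray at (280,205). I'll zoom in before retrying.

```bash
python3 - <<'E'
from h import *
s=env.snapshot("wrist")
c=cv2.resize(s["pixels"][150:420,180:380],None,fx=3,fy=3,interpolation=cv2.INTER_CUBIC)[:600]
cv2.imwrite("pics/e0.png",c[:,:,::-1])
s=env.snapshot("scene")
c=cv2.resize(s["pixels"][170:320,270:470],None,fx=4,fy=4,interpolation=cv2.INTER_CUBIC)
cv2.imwrite("pics/e1.png",c[:,:,::-1])
print(env.read_width(),env.read_ee_pos())
E
```

```text
-0.0035348596671348704 [ 0.47334966 -0.36401298  0.11887212]
```

View pics/e0.png

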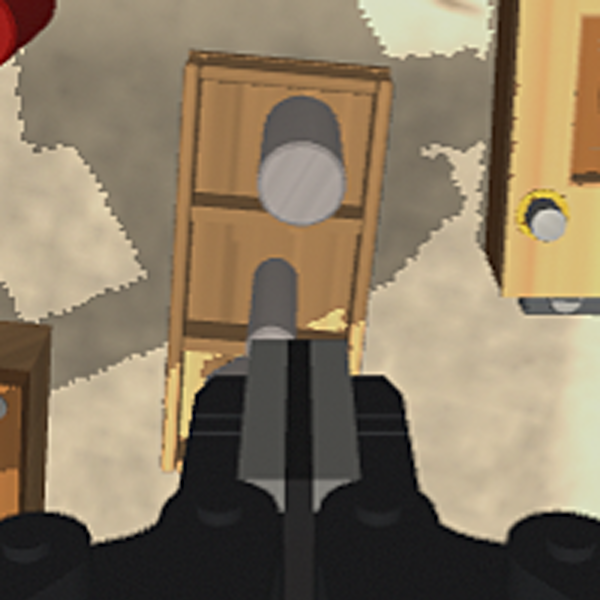

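View pics/e1.png

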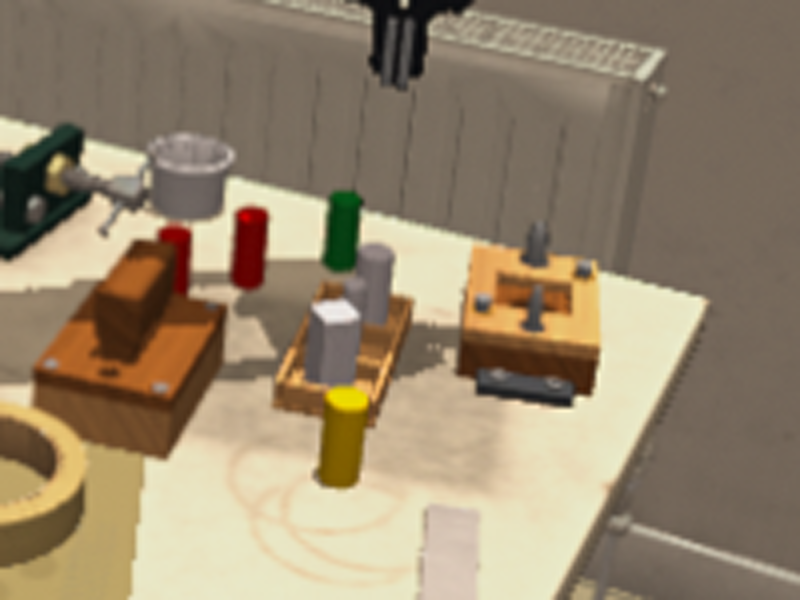

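The core is untouched and upright, so the fingers closed above it. In the wrist view the tips also look shorter than the stated TCP. I'll check the tip height in the fixed cameras.

```bash
python3 - <<'E'
from h import *
s=env.snapshot("scene");p=env.read_ee_pos()
for dz in(-.02,0,.01,.02,.03,.04): print("closed tip",dz,proj(s,p+[0,0,dz]).round(1))
q=np.load("q.npy")
print("coretop",proj(s,[q[6],q[7],.05]).round(1),"foot",proj(s,[q[6],q[7],.004]).round(1))
for a in [(39),(-39)]:
    P=R.from_euler('z',q[2]).apply([0,a/1e3,.054])+[q[0],q[1],0]; print("dowel tip",proj(s,P).round(1))
c=cv2.resize(s["pixels"][150:250,320:440],None,fx=6,fy=6,interpolation=cv2.INTER_CUBIC)
cv2.imwrite("pics/e2.png",c[:,:,::-1])
s=env.snapshot("top");save(s,"e3")
for dz in(0,.03): print("top tip",proj(s,p+[0,0,dz]).round(1))
print(env.read_time(),R.from_rotvec(env.read_tcp_rot()).as_matrix().round(3))
E
```

```text
closed tip -0.02 [[366.4 210.9]]
closed tip 0 [[367.3 202.2]]
closed tip 0.01 [[367.8 197.7]]
closed tip 0.02 [[368.3 193.3]]
closed tip 0.03 [[368.8 188.8]]
closed tip 0.04 [[369.4 184.2]]
coretop [[364.1 231.7]] foot [[362.  250.5]]
dowel tip [[405.2 224.9]]
dowel tip [[404.9 240.9]]
top tip [[363.3 196.3]]
top tip [[366.2 195.2]]
12.5417 [[ 0.962  0.272 -0.001]
 [ 0.272 -0.962  0.001]
 [-0.001 -0.001 -1.   ]]
```

View pics/e2.png

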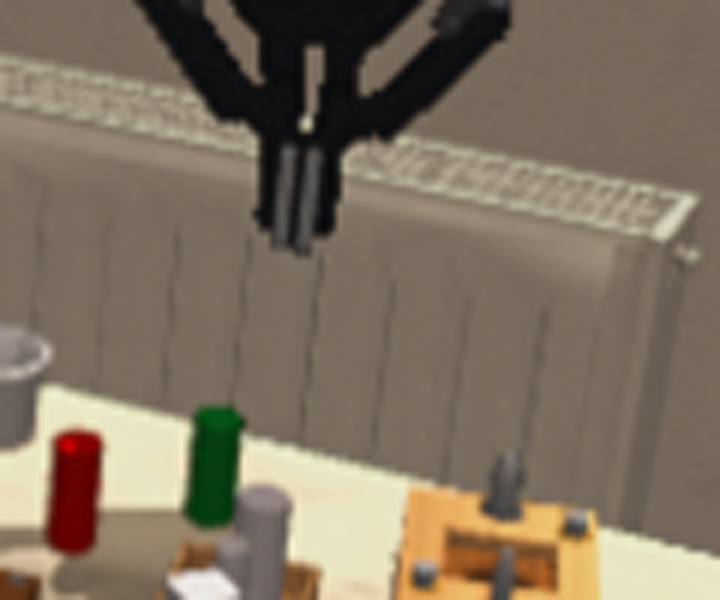

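The scene view puts the real fingertips about 23 mm short of the reported TCP: tip at (368,192), predicted (367,202). I'll calibrate that by lightly touching the core's top with the shut fingers.

```bash
python3 - <<'E'
from h import *
q=np.load("q.npy"); c=q[6:8]
env.servo_line([c[0],c[1],.05],feed=.15)
print(env.read_contact_force().round(2))
hit=env.servo_line([c[0],c[1],.012],feed=.02,f_stop=3); print(hit,env.read_ee_pos().round(4),env.read_contact_force().round(2),env.read_time())
s=env.snapshot("wrist");save(s,"f0")
env.servo_line([c[0],c[1],.09],feed=.15);print(env.read_contact_force().round(2),env.read_width())
E
```

```text
[ 0.36 -0.29  0.13]
True [ 0.4738 -0.3644  0.0232] [-0.09  0.11  6.11] 14.4167
[-0.3   0.03 -0.23] -0.0026173214372472633
```

View pics/f0.png

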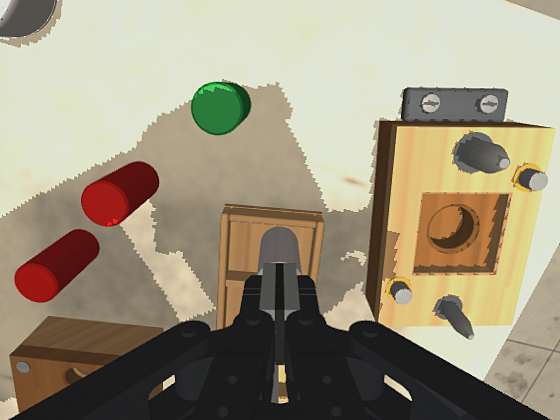

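Contact came at TCP z = 0.0235, so the real tips sit 26.5 mm behind the reported TCP. I'll apply that offset and grasp again.

```bash
cat >> h.py <<'E'
L=.0265
E
python3 - <<'E'
from h import *
q=np.load("q.npy"); c=q[6:8]
env.let_go()
print(env.servo_line([c[0],c[1],.026-L],feed=.12,f_stop=8), env.read_ee_pos().round(4))
env.grab(40); print(env.read_width(),env.read_contact_force().round(2))
env.servo_line([c[0],c[1],.10],feed=.15); print(env.read_width(),env.read_contact_force().round(2),env.read_time())
s=env.snapshot("wrist");save(s,"g0")
s=env.snapshot("scene");cv2.imwrite("pics/g1.png",cv2.resize(s["pixels"][150:270,300:440],None,fx=5,fy=5,interpolation=cv2.INTER_CUBIC)[:,:,::-1])
E
```

```text
False [ 4.740e-01 -3.647e-01  2.000e-04]
0.22037543458585834 [-0.78  0.1   4.74]
0.21554178408436175 [ 0.11  0.12 -1.59] 18.1917
```

View pics/g0.png

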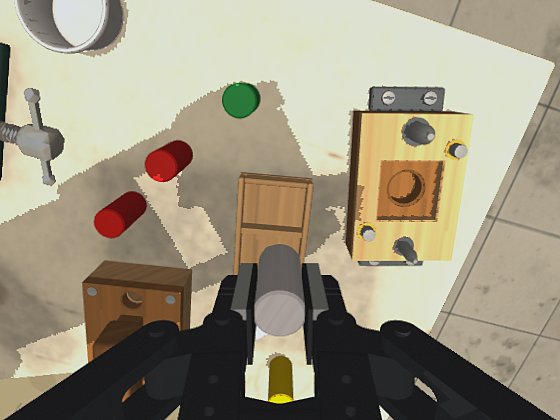

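View pics/g1.png

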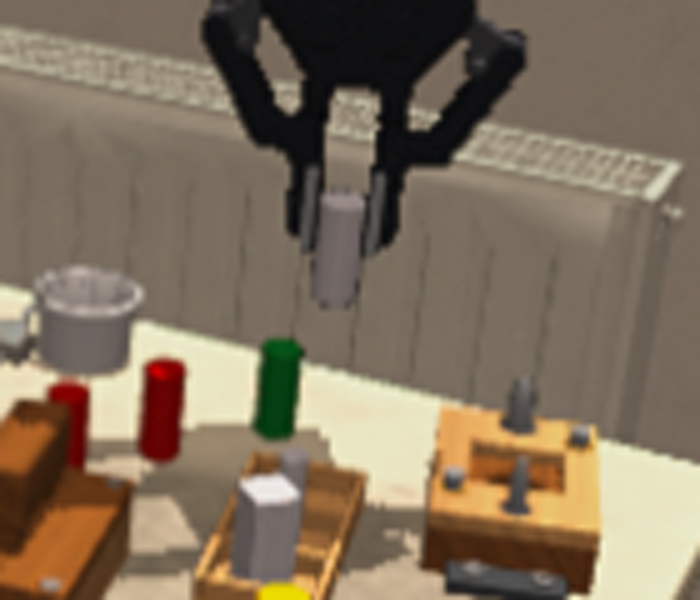

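The core is gripped (width 0.22, about 19 mm) and upright. Next I'll insert it.

```bash
python3 - <<'E'
from h import *
q=np.load("q.npy"); b=q[:2]
env.servo_line([b[0],b[1],.09],feed=.15)
env.servo_line([b[0],b[1],.024],feed=.1)   # foot ~ .028
print(env.read_contact_force().round(2))
hit=env.servo_line([b[0],b[1],.0045],feed=.03,f_stop=6)
print(hit,env.read_ee_pos().round(4),env.read_contact_force().round(2),env.read_moment().round(2),env.read_time())
s=env.snapshot("wrist");save(s,"h0")
E
```

```text
[ 0.26  0.8  -0.58]
False [ 0.5107 -0.4429  0.0046] [-0.22 -0.03 -0.96] [ 0.02  0.01 -0.02] 20.6333
```

View pics/h0.png

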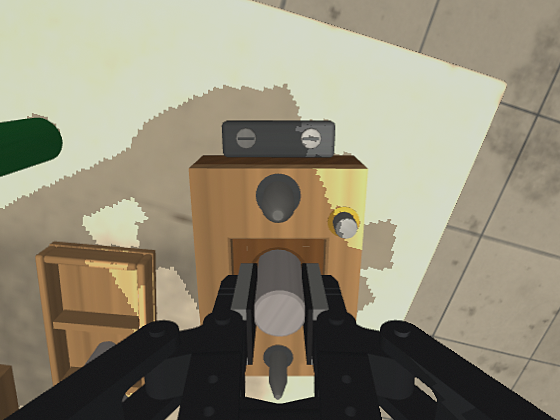

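It went in without contact. I'll press to the bottom, release, lift and check.

```bash
python3 - <<'E'
from h import *
q=np.load("q.npy"); b=q[:2]
print(env.servo_line([b[0],b[1],-.002],feed=.02,f_stop=5),env.read_ee_pos().round(4),env.read_contact_force().round(2))
env.let_go()
env.servo_line([b[0],b[1],.06],feed=.15)
s=env.snapshot("wrist");save(s,"i0");t=env.snapshot("scene")
cv2.imwrite("pics/i1.png",cv2.resize(s["pixels"][100:320,180:400],None,fx=2.6,fy=2.6,interpolation=cv2.INTER_CUBIC)[:,:,::-1])
from fit import cor
s2=cor(s,q[9:])
print("expected home top:",proj(s2,[b[0],b[1],.054]).round(1),"if 5mm high",proj(s2,[b[0],b[1],.059]).round(1), env.trace and [d["at"] for d in env.search_frame("wrist","core_thick_mid")],env.read_time())
E
```

```text
True [ 0.5109 -0.443   0.0038] [0.16 0.69 5.61]
expected home top: [[280.1 249.8]] if 5mm high [[280.  253.9]] [[72.6, 129.9], [17.7, 191.4], [279.4, 241.4], [0.0, 245.2], [281.8, 204.1]] 22.2417
```

View pics/i1.png

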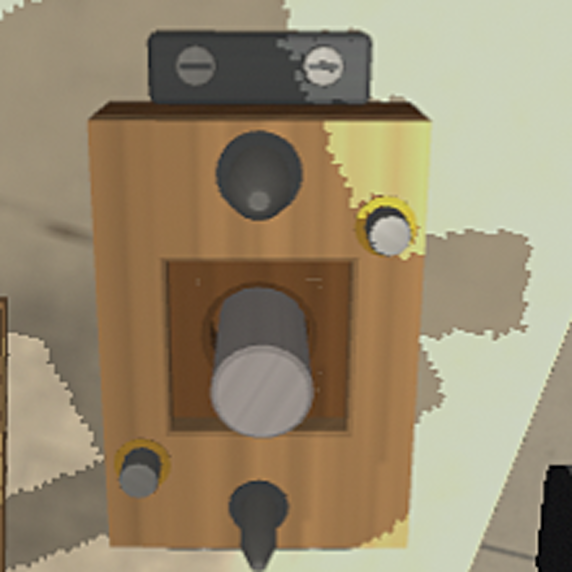

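The core is home: its top is at (280.8,250) where (280.1,249.8) was expected, and bottom contact came at the expected height. Now the loose half.

```bash
python3 - <<'E'
from h import *
from fit import cor
q=np.load("q.npy"); t=q[3:5]; yaw=q[5]+np.pi/2;o=down(yaw)
b=q[:2];s=cor(env.snapshot("wrist"),q[9:])
for y in(.039,-.039): print("dowel tip pred",proj(s,R.from_euler('z',q[2]).apply([0,y,.054])+[b[0],b[1],0]).round(1))
env.servo_line([b[0],b[1],.09],feed=.15)
env.movep([t[0],t[1],.09],o)
s=env.snapshot("wrist");save(s,"j0")
s=cor(s,q[9:]);
print("handle top corners pred",proj(s,R.from_euler('z',q[5]).apply(np.array([[12,31,76],[-12,31,76],[12,-31,76],[-12,-31,76],[0,39,36]])/1e3)+[t[0],t[1],0]).round(1).tolist(),env.read_time())
E
```

```text
dowel tip pred [[280.6 175.5]]
dowel tip pred [[280.6 315.8]]
handle top corners pred [[300.7, 188.4], [253.7, 188.4], [298.8, 295.3], [256.1, 295.3], [277.6, 158.7]] 23.6083
```

View pics/j0.png

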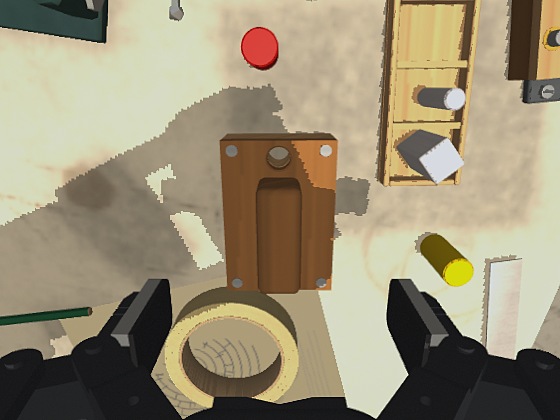

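The handle is centred under the gripper (columns 257–301, predicted 254–300). Grasping it now.

```bash
python3 - <<'E'
from h import *
q=np.load("q.npy"); t=q[3:5]
print(env.servo_line([t[0],t[1],.044-L],feed=.12,f_stop=10),env.read_ee_pos().round(4))
env.grab(80); print(env.read_width(),env.read_contact_force().round(2))
env.servo_line([t[0],t[1],.08],feed=.12)
print(env.read_width(),env.read_contact_force().round(2),env.read_moment().round(3),env.read_time())
s=env.snapshot("wrist");save(s,"k0");s=env.snapshot("scene");cv2.imwrite("pics/k1.png",cv2.resize(s["pixels"][150:300,230:430],None,fx=4,fy=4,interpolation=cv2.INTER_CUBIC)[:,:,::-1])
E
```

```text
False [ 0.3435 -0.2861  0.0178]
0.2656674117574591 [-0.69 -0.62  5.55]
0.2657617757498418 [ 0.13 -0.26 -4.47] [-0.003 -0.032  0.048] 25.625
```

View pics/k0.png

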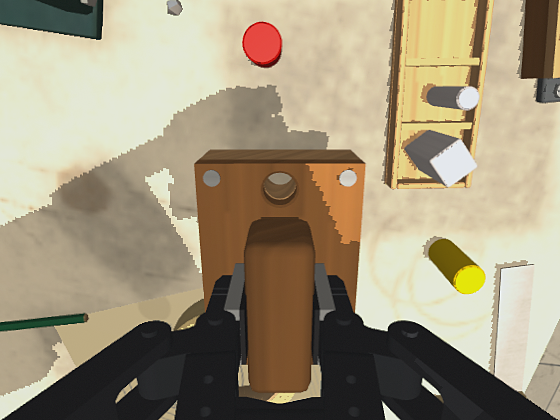

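View pics/k1.png

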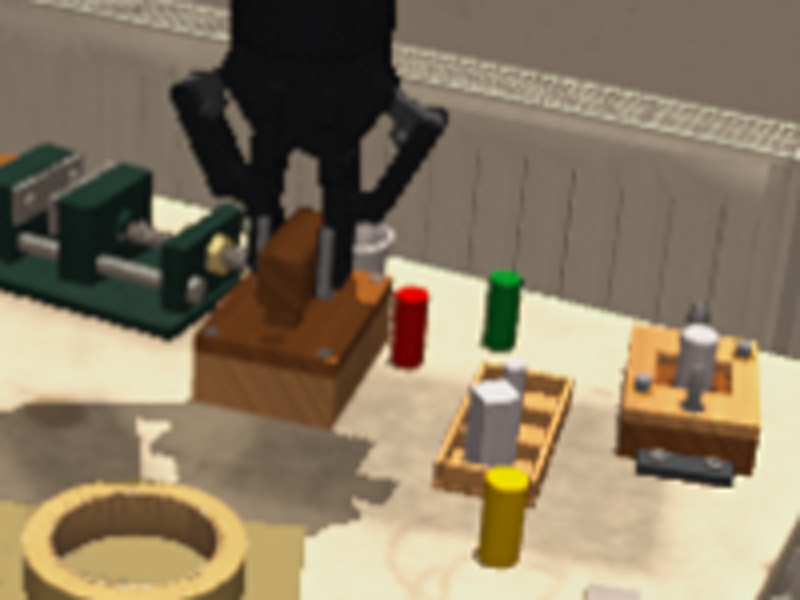

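```bash
python3 - <<'E'
import cv2
i=cv2.imread("pics/k0.png"); cv2.imwrite("pics/k2.png",cv2.resize(i[140:220,185:375],None,fx=4.2,fy=4.2,interpolation=cv2.INTER_CUBIC))
E
```

```text
(no output)
```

View pics/k2.png

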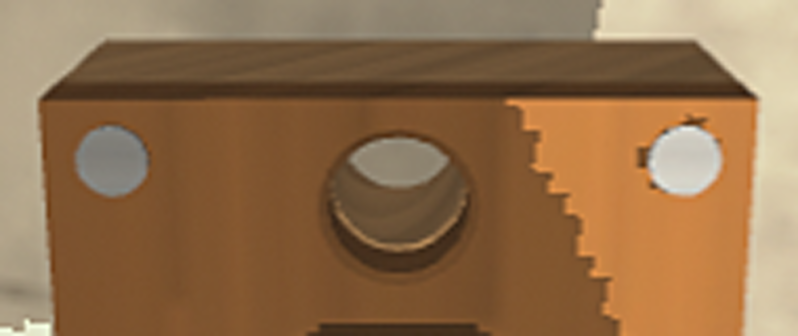

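```bash
python3 - <<'E'
from h import *
from fit import cor
q=np.load("q.npy")
s=cor(env.snapshot("wrist"),q[9:]); p=env.read_ee_pos(); yaw=q[5]+np.pi/2
P=np.array([[-35,50,36],[35,50,36],[-35,50,0],[35,50,0],[0,39,36]])/1e3
O=np.array([[195,163.8],[365.2,163.3],[210.5,150],[351,150],[279.8,188.3]])
def f(v): return (proj(s,R.from_euler('z',v[2]).apply(P)+[v[0],v[1],v[3]])-O).ravel()
r=least_squares(f,[p[0],p[1],q[5],.062]);v=r.x
print(p.round(4),v.round(4),np.abs(r.fun).max())
print("in-hand offset (mould frame)",R.from_euler('z',q[5]).inv().apply([v[0]-p[0],v[1]-p[1],0]).round(4),"dyaw",v[2]-q[5])
print(R.from_rotvec(env.read_tcp_rot()).as_matrix().round(4).tolist())
# same with z fixed
g=least_squares(lambda w:f([w[0],w[1],w[2],p[2]-.0178]),[p[0],p[1],q[5]]);print(R.from_euler('z',q[5]).inv().apply([g.x[0]-p[0],g.x[1]-p[1],0]).round(4),g.x[2]-q[5],np.abs(g.fun).max())
E
```

```text
[ 0.3428 -0.2852  0.0791] [ 0.3428 -0.2856 -1.4059  0.0626] 0.9853523452205479
in-hand offset (mould frame) [ 0.0004 -0.0001  0.    ] dyaw 0.001350092936860614
[[0.9867, 0.1627, -0.0011], [0.1627, -0.9867, 0.0017], [-0.0009, -0.0018, -1.0]]
[ 0.0004 -0.0003  0.    ] 0.0013463397233617336 1.3333055079477276
```

The in-hand offset is only 0.4 mm and 0.0013 rad. I'll carry it over and lower it onto the dowels.

```bash
python3 - <<'E'
from h import *
q=np.load("q.npy"); b=q[:2]; t=q[3:5]; o=down(q[2]+np.pi/2)
env.servo_line([t[0],t[1],.115],feed=.15)
env.servo_line([b[0],b[1],.115],rotation=o,feed=.15)
env.servo_line([b[0],b[1],.077],feed=.1)
print(env.read_contact_force().round(2),env.read_ee_pos().round(4),env.read_time())
s=env.snapshot("wrist");save(s,"l0")
hit=env.servo_line([b[0],b[1],.060],feed=.03,f_stop=6)
print(hit,env.read_contact_force().round(2),env.read_moment().round(2),env.read_ee_pos().round(4),env.read_time())
s=env.snapshot("wrist");save(s,"l1")
E
```

```text
[ 0.44  0.65 -3.51] [ 0.5108 -0.443   0.0774] 28.375
False [-0.08  0.22 -3.65] [ 0.06  0.09 -0.07] [ 0.5107 -0.4429  0.0601] 29.1417
```

View pics/l1.png

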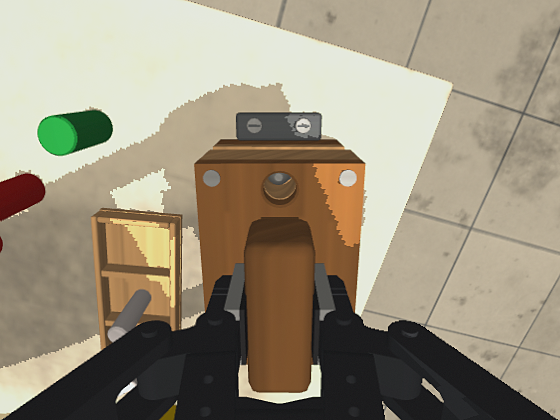

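The dowels are 12 mm into the holes with no side force. Pressing it shut.

```bash
python3 - <<'E'
from h import *
q=np.load("q.npy"); b=q[:2]
hit=env.servo_line([b[0],b[1],.052],feed=.03,f_stop=20)
print(hit,env.read_contact_force().round(2),env.read_ee_pos().round(4))
hit=env.servo_line([b[0],b[1],.040],feed=.02,f_stop=22)
print(hit,env.read_contact_force().round(2),env.read_moment().round(2),env.read_ee_pos().round(4))
env.sleep(.5);print(env.read_contact_force().round(2),env.read_ee_pos().round(4),env.read_width(),env.read_time())
s=env.snapshot("wrist");save(s,"m0");s=env.snapshot("scene");cv2.imwrite("pics/m1.png",cv2.resize(s["pixels"][160:290,330:470],None,fx=4.5,fy=4.5,interpolation=cv2.INTER_CUBIC)[:,:,::-1])
E
```

```text
False [-0.82  0.51  2.76] [ 0.5108 -0.443   0.0526]
True [-0.6   2.09  6.42] [ 0.45  0.3  -0.04] [ 0.5108 -0.443   0.048 ]
[-0.88  1.34  5.59] [ 0.5107 -0.443   0.048 ] 0.2659334254169024 30.5083
```

View pics/m0.png

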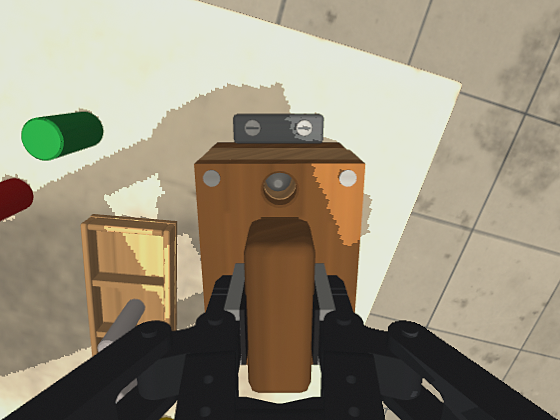

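View pics/m1.png

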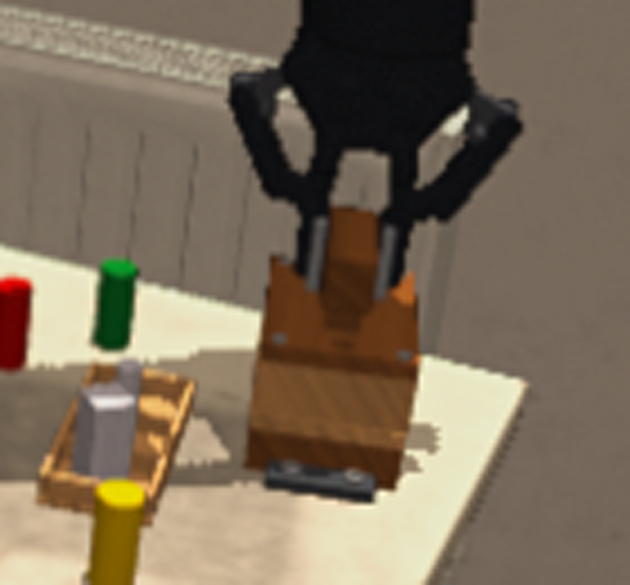

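It stopped on contact at the expected shut height (0.048), but only about 9 N remains after settling. I'll push firmer so there is margin.

```bash
python3 - <<'E'
from h import *
q=np.load("q.npy"); b=q[:2]
for z in (.0470,.0460,.0450):
    hit=env.servo_line([b[0],b[1],z],feed=.01,f_stop=25); env.sleep(.2)
    F=env.read_contact_force(); print(z,hit,F.round(2),env.read_moment().round(2),env.read_ee_pos().round(4))
    if F[2]>18: break
env.sleep(.4); print(env.read_contact_force().round(2),env.read_width(),env.read_time())
s=env.snapshot("scene");cv2.imwrite("pics/n1.png",cv2.resize(s["pixels"][200:280,370:440],None,fx=7,fy=7,interpolation=cv2.INTER_CUBIC)[:,:,::-1])
s=env.snapshot("wrist");save(s,"n0")
E
```

```text
0.047 False [-2.09  1.97  6.76] [ 0.46  0.48 -0.05] [ 0.5108 -0.443   0.048 ]
0.046 False [-4.39  3.05 12.68] [ 0.97  0.73 -0.02] [ 0.5107 -0.4431  0.0479]
0.045 False [-5.89  2.82 18.02] [ 1.35  1.05 -0.  ] [ 0.5108 -0.4432  0.0478]
[-4.86  3.86 18.1 ] 0.26920560199420873 32.3583
```

View pics/n1.png

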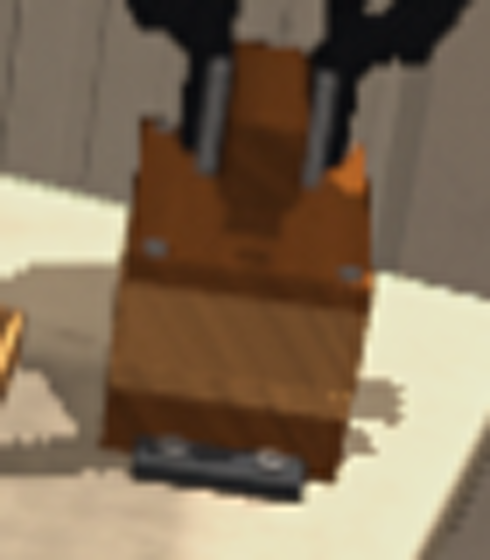

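It is rigidly shut: the force rises to 18 N (about 22 N counting the weight) while z stays at 0.0478, and n1 shows no gap between the halves. Handing in.

```bash
python3 - <<'E'
from h import *
env.hand_in(); print(env.read_time(),env.read_contact_force().round(1),env.read_ee_pos().round(4))
E
```

```text
the job is handed in; nothing more can be done
the job is handed in; nothing more can be done
```

I stood the thick round core in the fixed half, fitted the loose half over it on the two dowels, and pressed the mould shut. I handed it in at about 32 s, still gripping the handle and pressing. The hand-in reports no verdict.

**Last checks**
- **Core:** it touched bottom at the expected height. Before I fitted the loose half, its top showed within 1 pixel of where a fully home core should appear.
- **Dowels:** they entered the loose half's holes with no noticeable side force.
- **Shut mould:** the push rose to 18 N on the sensor, about 22 N with the loose half's weight, against spring pins that need 10.5 N. The hand did not sink further (z stayed at 0.048 m), and the scene picture showed no gap.
- **Other things:** the pictures I took showed the other two cores still standing in the tray. I did not measure how far they or the bystanders moved, but the arm touched none of them as far as I could tell.

**What failed or disagreed**
- **First grasp missed:** the fingers closed above the core. The scene camera and a light touch on the core's top showed the real fingertips 26.5 mm short of the reported TCP. I corrected for this in every later height, and the second grasp worked.
- **Wrist camera:** raw heights came out about 2–3 mm low. I corrected this with a three-view fit that included a half-turned view.
- **First press:** it stopped on a brief force spike with only about 9 N left, so I pressed harder before handing in.

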